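# Fit the splined head to the tile scrubber and hold it home

## Robot

A 7-joint arm with a two-finger parallel gripper is mounted at the origin on the work surface. World frame = base frame: x ahead of the robot, y to its left, z up, the work surface at z = 0. Lengths are in mm, angles in rad, forces in N, time in s.
With the tool pointing down it reaches from about 400 to 850 mm from the base axis. Payload 4.5 kg.
Tool frame: the origin (TCP) lies at the very end of the fingers, on their centre line; the grasp point (between the pads) lies arm.grasp_offset behind it (arm.grasp_offset is the distance from the TCP to the grasp point, in mm); z points along the fingers, y is the direction in which the jaws open and shut (so a half turn about z gives the same grasp; the last joint's range is limited). The gripper opens to 85 mm and grips with 20 to 120 N. Pads are 22 mm wide; open, the fingers measure 114 mm over their backs; the gripper's body (76 mm by 85 mm) begins 54 mm behind the grasp point. The pads swing forward as they close: fully open they stand 13 mm farther back than shut.
Start: joints at [-1.22, 0.689, -0.195, 1.565, 0.157, 0.902, -0.215], TCP at [194.685, 593.929, 231.317] pointing down, gripper open.
Joint ranges: [-3.01, 3.01], [-0.46, 2.08], [-1.47, 1.51], [0.13, 2.56], [-1, 4.14], [0.04, 2.09], [-2.66, 2.66]. Speed limits (rad/s): [2.57, 2.57, 3.14, 3.14, 3.14, 3.14, 3.14].

## Interface

Orientations are given as a unit quaternion [x, y, z, w].
In Python, from bench import arm gives the robot as it stands.
- The arm moves only by the shell command python3 -m creep 'ROWS' [FORCE]. ROWS is JSON, a list of rows, each an object with "delta_rot": the turn, a rotation vector about the tool's x, y, z in degrees, a list of three; "dp": the shift along the tool's x, y, z in m, a list of three; "grip": the opening, from -1 (shut) to 1 (fully open). A call has 1 to 5 rows; each row is the pose to reach, as a shift and turn from the pose measured when the call began, along the tool's axes at that moment; what a row does not reach only later rows make up. A row lasts 1/8 s, in which the tool goes at most 62.5 mm and 10.7 degrees, less where a joint would pass 70% of its speed; a pose out of reach is approached as far as the arm can. A call with a gripper value outside its range is refused whole. The fingers move at their own pace and stop on an object; FORCE is the grip in N (left out, the last holds). Time passes only in rows, so rows that repeat a pose let the fingers close. It gives the time, the measured TCP pose, the force and the opening at its end, in the units of the state.
- arm.read_state(): the state, without advancing time (a new reading comes with each control period).
- arm.capture(name): name is "side" or "top"; returns (picture, depth): 420x560x3 uint8, red, green, blue; 420x560 float32, mm along the optical axis (not along the pixel's ray), 0 where there is no reading.
- arm.camera_params(name): a dict with "fx", "fy", "cx", "cy" (pixels), "D" ([k1, k2, p1, p2, k3] as OpenCV has them; the pictures are not rectified), "rvec" (rotation vector, rad) and "tvec" (3), from world to camera coordinates, as OpenCV has them. Camera axes: x right, y down, z forward; pixel columns grow to the right and rows downward; lengths in mm; the calibration is good to about 2 mm. A picture is of the moment at which its call begins. camera_params takes no time and is no camera call.
- arm.hand_in(): hands the job in, once; it reports no verdict.
The state is a dict: "clock": time; "joints": joint angles; "joint_vel": joint speeds; "joint_torque": joint torques, N m; "position": TCP position; "tcp_rot": TCP orientation; "contact_force": force on the tool from outside, world axes, zero at the start; "moment": the same for the moment, N m; "grip_width": finger opening in mm.
Only numpy, scipy, OpenCV 4.12 (cv2) and the standard library are available. Lean on these libraries where they do the work, as an engineer would, in place of code of your own. Each camera call takes 0.05 s, during which the arm holds its last target.

## Task

Get the tile scrubber in the white cradle ready: pull its red-knobbed lever all the way towards the robot so that the orange dust shutter swings off the drive socket, then ease the sprung lever slowly back to rest without letting it snap. Then take the mint green scrub head from its parking ring, turn it so its four splines mesh with the brass socket, slide it fully home until its flange is on the rim, and keep pressing: the socket has a spring that throws the head out, so the program finishes while still gripping the head and holding it down. Leave the navy head and everything else on the counter where they are.

Things in the scene. Friction and masses are not known exactly. Their poses are not given: they have to be found in the camera images.
- scrubber: Tile scrubber, upside down in a white cradle fixed to the counter. Origin on the counter under the socket axis. Grey round housing 100 mm across, flat rim at z 85 mm. A white post with the lever and shutter pivot stands 75 mm from the socket axis towards its own +y, top at z 96 mm. Cradle plate 130 x 210 x 12 mm, centred 40 mm towards +y.
- socket_mouth (a point): Centre of the mouth of the brass drive socket, at rim height (z 85 mm), axis vertical. The opening is a cross (plus sign) whose slots run along this point's x and y axes, each 27 mm long and 10 mm wide, 30 mm deep. The socket turns stiffly (about 0.06 N m) and starts at any angle; a quarter turn looks the same. Covered by the shutter at the start.
- plunger (a joint): Red spring plunger on the floor of the socket, value in m pressed down. At 0 its top is 12 mm below the mouth; 0.016 with the head fully home. It pushes up with 4 N at first and 12 N at 0.016.
- lever (a joint): Sprung lever, rad: 0 at rest, 1.05 at its stop. Grows anticlockwise seen from above, which swings the knob towards the robot. Needs about 2.5 N at the knob at rest to 8 N at the stop, and springs back fast when let go. A pin on it pushes the shutter open along with it (lagging about 0.05 rad).
- lever_knob (a point): On the axis of the lever's upright red knob (24 mm diameter cylinder, from z 80 to 125 mm), at z 105 mm; 110 mm from the pivot. The dark lever arm lies under it, top at z 80 mm.
- lever_hinge (a point): On the vertical pivot axis of lever and shutter, at z 105 mm (in the air above the pivot).
- shutter (a joint): Orange dust shutter, rad: 0 covers the socket, about 1.0 when the lever has been pulled to its stop. Stays where it is left (light friction) when the lever returns; at 0.85 or more the head's flange passes it.
- shutter_disc (a point): Top centre of the shutter's disc (42 mm diameter, 4 mm thick, top at z 91 mm), 70 mm from the pivot.
- scrub_head: Mint green head, 90 g, loose, standing in a white ring. Origin: centre of its flange underside, 35 mm above the counter at the start. Up from it: flange 56 mm diameter, 5 mm thick; square grip collar 40 x 40 mm, sides along own x and y, from 5 to 27 mm; white dome 34 mm wide up to 45 mm. Below: steel cross-shaped stem 28 mm long, ribs 24 mm long, 7 mm thick, along own x and y.
- buff_head: Navy head of the same outer shape with a plain round stem, standing in the other white ring. To be left alone.
- rest_a: White ceramic parking ring fixed to the counter, 68 mm outside, 32 mm bore, 35 mm high, origin under its centre; holds the mint head.
- rest_b: Same ring; holds the navy head.
- spray_bottle: Clear spray bottle, 72 mm diameter, 212 mm tall; bystander, origin under its centre.
- lint_roller: Lint roller with mint green handle, lying, about 240 mm long, 46 mm high; bystander, origin under the roll.
- jar: White ceramic jar with metal screw lid, 90 mm diameter, 107 mm tall; bystander.
- dustpan: Grey plastic dustpan 200 x 230 x 50 mm with a 100 mm handle; bystander, origin under the middle of the pan.
- soap_tin: Aluminium soap tin 90 x 60 x 35 mm; bystander.

How it is judged (in metres and radians):
On the way, in this order (a step that is already met when the one before it is completed fails the run):
1. the lever is pulled to its stop (past 0.95 rad), which opens the shutter past 0.85 rad (value of joint lever above 0.95 rad and value of joint shutter above 0.85 rad), for 0.1 s.
2. the lever is eased back to rest (below 0.1 rad) while the shutter stays open (value of joint lever below 0.1 rad and value of joint shutter above 0.85 rad), for 0.2 s.
3. the mint head is gripped and lifted clear of its ring (origin above 65 mm) (height (world z) of scrub_head above 0.065 m and contact force between the fingers and scrub_head above 1 N), for 0.1 s.
At the end, for the whole second after the job is handed in: Mint head gripped (over 2 N), at rest, splines meshed (0.2 rad, 4 mm off axis, tilt under 0.12 rad), flange within 3.5 mm of the rim, plunger pressed 12.5 mm or more; lever at rest (below 0.1 rad), shutter open (above 0.8 rad) (value of joint plunger above 0.0125 m and z of scrub_head in the frame of socket_mouth below 0.0035 m and horizontal distance between scrub_head and socket_mouth below 0.004 m and angle between scrub_head's own z axis and vertical below 0.12 rad and (angle between the x axis of scrub_head and the x axis of socket_mouth, either way round below 0.2 rad or angle between the x axis of scrub_head and the y axis of socket_mouth, either way round below 0.2 rad) and contact force between the fingers and scrub_head above 2 N and linear speed of scrub_head below 0.02 m/s and value of joint lever below 0.1 rad and value of joint shutter above 0.8 rad); the arm keeps its last pose, push and grip.
It fails at once if the lever snaps back (faster than 1.5 rad/s) (velocity of joint lever below -1.5 rad/s).
It fails at once if the navy head, or a thing standing on the counter, is moved by more than 30 mm (distance of any of spray_bottle, lint_roller, jar, dustpan, soap_tin, buff_head from where it was at the start of the episode above 0.03 m).
It also fails if it takes over 54 s, if anything falls off the work surface, if the arm or the gripper's body presses on something with over 40 N, if the wrist force passes 120 N, or if a joint passes its speed limit or range.

## Working session

There is one attempt and no reset: what is moved stays moved. The work goes in short steps, Python scripts to look and compute and a shell command to move; the robot and the scene stay as the last step left them, time stands still between calls to the robot, and variables do not carry over. Pictures are saved under pics/ and viewed, and the job is handed in when it is done.

```bash
ls; mkdir -p pics; python3 - <<'E'
from bench import arm
import cv2, numpy as np
print(arm.read_state()); print(arm.grasp_offset)
for n in("side","top"):
    p,d=arm.capture(n); cv2.imwrite(f"pics/{n}0.png",p[:,:,::-1]); np.savez(f"{n}0.npz",p=p,d=d); print(n,arm.camera_params(n))
E
```

```text
pics
{'clock': 0.0, 'joints': array([-1.22015334,  0.69001656, -0.1945243 ,  1.56634026,  0.15727393,
        0.9025015 , -0.21507935]), 'joint_vel': array([-0.0012885 ,  0.00184552,  0.00088046,  0.00012232, -0.00142963,
        0.00095736, -0.00159819]), 'joint_torque': array([-4.26421602e-04, -5.39622152e+01, -1.26674172e+00, -1.58542371e+01,
        9.04211425e-03,  9.57916811e-03,  6.37690945e-06]), 'position': array([194.56348673, 593.25779195, 230.46498462]), 'tcp_rot': array([ 1.57712005e-01,  9.87484705e-01, -9.33245750e-04, -9.51905622e-05]), 'contact_force': array([-0.18325711,  0.41599419,  0.03510713]), 'moment': array([-0.03953842, -0.00086206, -0.01526922]), 'grip_width': 85.27209542340333}
18.700000000000003
side {'fx': 401.73831044243326, 'fy': 401.73831044243326, 'cx': 275.3369506907127, 'cy': 214.48380089207993, 'D': array([0.00500978, 0.        , 0.        , 0.        , 0.        ]), 'rvec': array([ 2.04333553, -0.83811016,  0.40868866]), 'tvec': array([-491.81442792,  268.54054429, 1097.29531031])}
top {'fx': 454.29223378790743, 'fy': 454.29223378790743, 'cx': 280.81733124251895, 'cy': 210.008288564302, 'D': array([-0.09088303,  0.        ,  0.        ,  0.        ,  0.        ]), 'rvec': array([ 2.14405531, -2.06941914,  0.21060543]), 'tvec': array([ -75.93772266,  614.75867782, 1423.32827202])}
```

View pics/side0.png

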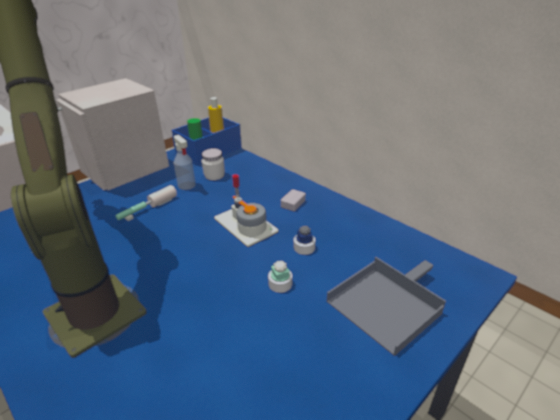

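View pics/top0.png

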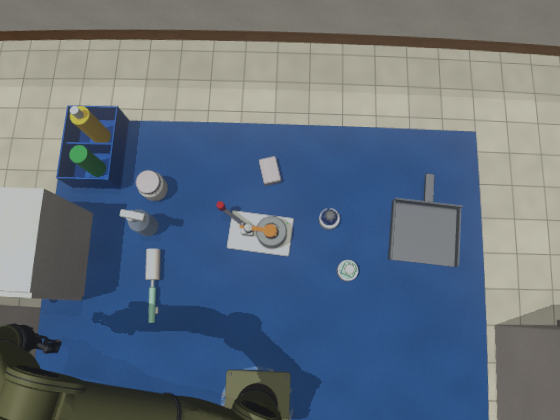

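The side view has the scrubber at about (250,218), the mint head at (280,275) and the navy head at (304,240). In the top view the knob is at (221,205), the orange disc at (270,231) and the mint head at (348,270). I'll enlarge the top view and get positions from depth.

```bash
cat > h.py <<'E'
from bench import arm
import cv2, numpy as np
from scipy.optimize import least_squares
from scipy.spatial.transform import Rotation as R
P={n:arm.camera_params(n) for n in("side","top")}
def KD(n):
    c=P[n]; return np.array([[c['fx'],0,c['cx']],[0,c['fy'],c['cy']],[0,0,1.]]),c['D'],cv2.Rodrigues(c['rvec'])[0],c['tvec']
def proj(n,X):
    K,D,Rm,t=KD(n); return cv2.projectPoints(np.float64(X).reshape(-1,3),P[n]['rvec'],t,K,D)[0][:,0]
def ray(n,uv):
    K,D,Rm,t=KD(n); q=cv2.undistortPoints(np.float64(uv).reshape(-1,1,2),K,D)[:,0]
    return -Rm.T@t, np.c_[q,np.ones(len(q))]@Rm   # origin, dirs with unit depth
def atz(n,uv,z):
    o,d=ray(n,uv); return o+d*((z-o[2])/d[:,2])[:,None]
def cloud(n,d):
    v,u=np.mgrid[:d.shape[0],:d.shape[1]]; o,r=ray(n,np.c_[u.ravel(),v.ravel()])
    return (o+r*d.reshape(-1,1)).reshape(*d.shape,3)
def tri(a,b):  # side px, top px
    f=lambda X: np.r_[proj('side',X)[0]-a,proj('top',X)[0]-b]
    s=least_squares(f,[500,0,80]); return s.x,s.fun
def snap(tag):
    o={}
    for n in("side","top"):
        p,d=arm.capture(n); np.savez(f"{n}{tag}.npz",p=p,d=d); o[n]=(p,d)
    return o
def crop(p,x0,y0,x1,y1,s,f):
    cv2.imwrite(f"pics/{f}.png",cv2.resize(p[y0:y1,x0:x1,::-1],None,fx=s,fy=s,interpolation=cv2.INTER_CUBIC))
E
python3 - <<'E'
from h import *
t=np.load('top0.npz');s=np.load('side0.npz')
crop(t['p'],205,185,375,295,4.7,'tc0'); crop(s['p'],200,165,330,300,4.4,'sc0')
ct=cloud('top',t['d']);cs=cloud('side',s['d'])
for uv in[(221,205),(270,231),(348,270),(330,218),(272,240),(300,300),(248,228)]: print(uv,ct[uv[1],uv[0]].round())
for uv in[(236,178),(250,209),(280,267),(304,232)]: print(uv,cs[uv[1],uv[0]].round())
E
```

```text
(221, 205) [614. 134. 125.]
(270, 231) [542. -22.  88.]
(348, 270) [ 428. -274.   75.]
(330, 218) [ 594. -214.   77.]
(272, 240) [514. -30.  84.]
(300, 300) [ 330. -127.   -3.]
(248, 228) [549.  48.  91.]
(236, 178) [614. 129. 119.]
(250, 209) [546. -23.  88.]
(280, 267) [ 426. -288.   76.]
(304, 232) [ 594. -224.   73.]
```

View pics/tc0.png

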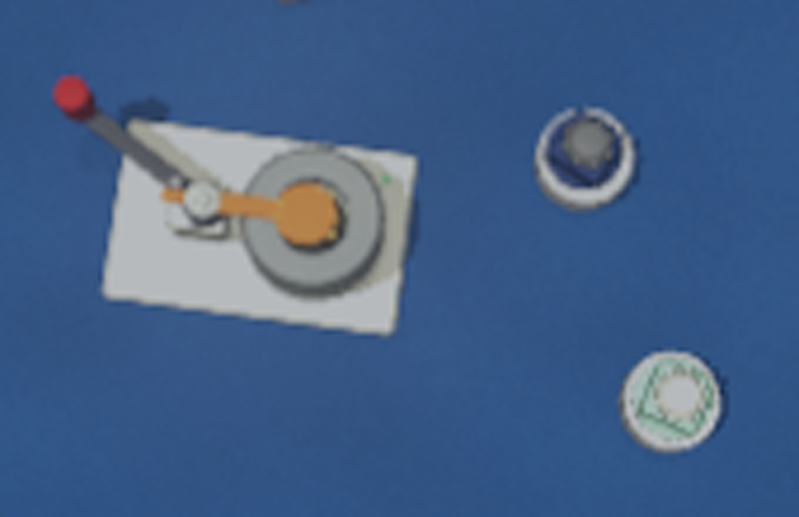

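View pics/sc0.png

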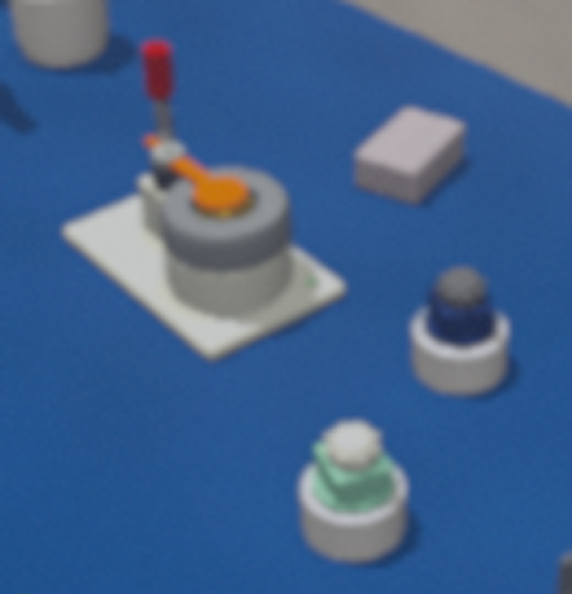

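The crops show:
- **Top crop:** the knob is at (72,95), the post cap at (203,200), the shutter disc at (307,215), and the housing centre at about (315,222).
- **Mint head:** it sits at (675,400) in the top crop, with the collar turned about 30°.

Next I'll fit these precisely.

```bash
python3 - <<'E'
from h import *
t=np.load('top0.npz');s=np.load('side0.npz')
T=lambda x,y:np.array([205+(x+.5)/4.7-.5,185+(y+.5)/4.7-.5])
S=lambda x,y:np.array([200+(x+.5)/4.4-.5,165+(y+.5)/4.4-.5])
print('knobtop',tri(S(157,48),T(71,91)))
print('post',tri(S(168,150),T(203,196)))
print('dome mint',tri(S(352,432),T(681,394)))
print('disc',tri(S(220,194),T(307,213)))
print('navy dome',tri(S(462,280),T(590,140)))
# point clouds
for n,d in(('top',t['d']),('side',s['d'])):
    c=cloud(n,d).reshape(-1,3); p=(t if n=='top' else s)['p'].reshape(-1,3).astype(int)
    def fit(m,r):
        q=c[m]; f=least_squares(lambda a:0*q[:,0]+np.maximum(0,np.hypot(*(q[:,:2]-a).T)-r),q[:,:2].mean(0)); return q.mean(0).round(1),q.min(0).round(),q.max(0).round(),len(q)
    red=(p[:,0]>120)&(p[:,1]<60)&(p[:,2]<80)&(abs(c[:,0]-614)<60)&(abs(c[:,1]-130)<60)
    print(n,'red',fit(red,12))
    org=(p[:,0]>150)&(p[:,2]<90)&(p[:,1]>70)&(abs(c[:,0]-545)<70)&(abs(c[:,1]-0)<100)
    print('orange',fit(org,1))
    m=(abs(c[:,2]-85)<3)&(np.hypot(c[:,0]-535,c[:,1]+30)<60); print('rim',fit(m,50))
    m=(c[:,2]>20)&(np.hypot(c[:,0]-428,c[:,1]+280)<50); print('mint',fit(m,1))
    for lo,hi in((25,40),(40,60),(60,68),(68,90)):
        q=m&(c[:,2]>lo)&(c[:,2]<hi)
        if q.sum(): print(lo,fit(q,1))
    m=(c[:,2]>60)&(np.hypot(c[:,0]-594,c[:,1]+220)<50); print('navy',fit(m,1))
    m=(c[:,2]>6)&(c[:,2]<18)&(abs(c[:,0]-540)<100)&(abs(c[:,1]-0)<140); q=c[m]
    print('plate',cv2.minAreaRect(q[:,:2].astype(np.float32)))
E
```

```text
knobtop (array([617.75417637, 138.333619  , 123.51560649]), array([-0.1951246 ,  0.04054214,  0.10105738, -0.14162939]))
post (array([553.95990072,  48.91825245,  93.25235365]), array([ 0.08125787, -0.01674139, -0.04447223,  0.06278923]))
dome mint (array([ 433.14549695, -278.45764112,   81.09977266]), array([-0.21973434,  0.05021325,  0.15352368, -0.20230048]))
disc (array([545.65076297, -22.04419974,  89.0717565 ]), array([ 0.01389258, -0.00297393, -0.00799612,  0.01101732]))
navy dome (array([ 605.89014696, -214.87956142,   76.31642322]), array([-0.12455421,  0.03183864,  0.08443984, -0.10216868]))
top red (array([615.6, 138.2, 123.2]), array([607., 128., 116.]), array([624., 147., 129.]), 32)
orange (array([546.7,  -7.9,  87.9]), array([529., -39.,   5.]), array([571.,  74.,  97.]), 168)
rim (array([544.1, -24.1,  84.7]), array([498., -70.,  82.]), array([589.,  23.,  88.]), 328)
mint (array([ 430.8, -274.9,   51.3]), array([ 399., -310.,   21.]), array([ 465., -244.,   87.]), 347)
25 (array([ 429. , -273.4,   34. ]), array([ 399., -310.,   25.]), array([ 465., -244.,   40.]), 14
[... 826 characters left out ...]
 -289.4,   48.9]), array([ 399., -314.,   20.]), array([ 464., -246.,   81.]), 458)
25 (array([ 420.6, -291.4,   34. ]), array([ 400., -314.,   25.]), array([ 464., -246.,   40.]), 173)
40 (array([ 422.9, -289.6,   50.5]), array([ 407., -307.,   40.]), array([ 454., -256.,   60.]), 111)
60 (array([ 425.3, -288.2,   62.9]), array([ 412., -302.,   60.]), array([ 449., -258.,   67.]), 48)
68 (array([ 430.6, -282.9,   76. ]), array([ 417., -298.,   68.]), array([ 451., -263.,   81.]), 94)
navy (array([ 600.8, -219.9,   70.5]), array([ 582., -241.,   60.]), array([ 623., -192.,   82.]), 115)
plate ((548.6610107421875, 11.703254699707031), (211.75462341308594, 130.5811004638672), 84.9131088256836)
```

```bash
cat >> h.py <<'E'
def go(x,y,z,jaw=None,n=5):
    "dp (m) and delta_rot (deg) from the current pose to TCP x,y,z, jaws along angle (deg, world), tool straight down"
    s=arm.read_state(); Rc=R.from_quat(s['tcp_rot']); 
    yj=Rc.as_matrix()[:,1]; a0=np.degrees(np.arctan2(yj[1],yj[0]))
    if jaw is None: jaw=a0
    jaw=a0+(jaw-a0+90)%180-90
    c,sn=np.cos(np.radians(jaw)),np.sin(np.radians(jaw))
    Rt=np.array([[sn,c,0],[-c,sn,0],[0,0,-1.]])
    dp=Rc.inv().apply(np.array([x,y,z])-s['position'])/1000
    rv=np.degrees((Rc.inv()*R.from_matrix(Rt)).as_rotvec())
    print('t',round(s['clock'],2),'pos',s['position'].round(1),'jaw',round(a0,1),'->',round(jaw,1),'F',s['contact_force'].round(1),'w',round(s['grip_width'],1),'J',s['joints'].round(2))
    print('rows needed',round(max(np.linalg.norm(dp)/.0625,np.linalg.norm(rv)/10.7),1),'dp',dp.round(4),'rot',rv.round(1))
    for k in range(1,n+1): print(k,(dp*k/n).round(4),(rv*k/n).round(1))
E
python3 - <<'E'
from h import *
t=np.load('top0.npz');ct=cloud('top',t['d'])
for uv in[(135,213),(150,180),(152,265),(150,310),(85,245),(75,200),(20,240)]: print(uv,ct[uv[1],uv[0]].round())
go(616.5,137,250,174.6,10)
E
```

```text
(135, 213) [561. 376. 213.]
(150, 180) [693. 374. 107.]
(152, 265) [423. 361.  43.]
(150, 310) [278. 358.  33.]
(85, 245) [481. 600.  33.]
(75, 200) [641. 670.   1.]
(20, 240) [451. 647. 338.]Traceback (most recent call last):
  File "<stdin>", line 4, in <module>
  File "h.py", line 37, in go
    rv=np.degrees((Rc.inv()*R.from_matrix(Rt)).as_rotvec())
                            ~~~~~~~~~~~~~^^^^
  File "scipy/spatial/transform/_rotation.pyx", line 1143, in scipy.spatial.transform._rotation.Rotation.from_matrix
ValueError: Non-positive determinant (left-handed or null coordinate frame) in rotation matrix 0: [[-0.09410831  0.99556196  0.        ]
 [-0.99556196 -0.09410831  0.        ]
 [ 0.          0.         -1.        ]].
```

```bash
sed -i 's/\[\[sn,c,0\],\[-c,sn,0\]/[[-sn,c,0],[c,sn,0]/' h.py; python3 - <<'E'
from h import *
go(350,380,300,-30,5)
E
```

```text
t 0.1 pos [194.6 593.3 230.6] jaw 71.9 -> 150.0 F [ 0.3  0.6 -0.3] w 85.3 J [-1.22  0.69 -0.19  1.57  0.16  0.9  -0.22]
rows needed 7.3 dp [-0.2141 -0.1544 -0.0691] rot [ -0.1  -0.1 -78.1]
1 [-0.0428 -0.0309 -0.0138] [ -0.   -0.  -15.6]
2 [-0.0857 -0.0618 -0.0277] [ -0.   -0.  -31.3]
3 [-0.1285 -0.0926 -0.0415] [ -0.1  -0.  -46.9]
4 [-0.1713 -0.1235 -0.0553] [ -0.1  -0.  -62.5]
5 [-0.2141 -0.1544 -0.0691] [ -0.1  -0.1 -78.1]
```

```bash
python3 -m creep '[{"dp":[-0.04,-0.03,-0.014],"delta_rot":[0,0,9],"grip":1},{"dp":[-0.086,-0.062,-0.028],"delta_rot":[0,0,18],"grip":1},{"dp":[-0.128,-0.093,-0.042],"delta_rot":[0,0,28],"grip":1},{"dp":[-0.171,-0.123,-0.055],"delta_rot":[0,0,38],"grip":1},{"dp":[-0.214,-0.154,-0.069],"delta_rot":[0,0,48],"grip":1}]' 40; python3 - <<'E'
from h import *
go(616.5,137,210,-5.4,6)
E
```

```text
clock: 0.72
position: [350.7, 378.8, 300.0]
tcp_rot: [0.548, 0.836, -0.001, 0.0]
contact_force: [1.1, 0.3, -0.1]
grip_width: 85.4
t 0.72 pos [350.7 378.8 300. ] jaw 23.5 -> -5.4 F [ 1.1  0.3 -0.1] w 85.4 J [-0.93  0.46  0.03  1.8  -0.01  0.88 -0.49]
rows needed 5.9 dp [-0.3277  0.1473  0.0903] rot [-0.1  0.1 28.9]
1 [-0.0546  0.0246  0.0151] [-0.   0.   4.8]
2 [-0.1092  0.0491  0.0301] [-0.   0.   9.6]
3 [-0.1638  0.0737  0.0452] [-0.   0.1 14.5]
4 [-0.2185  0.0982  0.0602] [-0.   0.1 19.3]
5 [-0.2731  0.1228  0.0753] [-0.1  0.1 24.1]
6 [-0.3277  0.1473  0.0903] [-0.1  0.1 28.9]
```

```bash
python3 -m creep '[{"dp":[-0.054,0.0245,0.01],"delta_rot":[0,0,5],"grip":1},{"dp":[-0.109,0.049,0.02],"delta_rot":[0,0,10],"grip":1},{"dp":[-0.164,0.074,0.03],"delta_rot":[0,0,16],"grip":1},{"dp":[-0.218,0.098,0.05],"delta_rot":[0,0,22],"grip":1},{"dp":[-0.273,0.123,0.07],"delta_rot":[0,0,29],"grip":1}]'; python3 - <<'E'
from h import *
go(616.5,137,150,-5.4,2)
E
```

```text
clock: 1.35
position: [572.6, 177.0, 229.8]
tcp_rot: [0.741, 0.671, -0.001, 0.0]
contact_force: [0.9, 1.0, -0.3]
grip_width: 85.4
t 1.35 pos [572.6 177.  229.8] jaw -5.7 -> -5.4 F [ 0.9  1.  -0.3] w 85.4 J [-0.47  0.66  0.15  1.66 -0.13  0.84 -0.36]
rows needed 1.6 dp [-0.0353  0.0477  0.0798] rot [-0.1  0.1 -0.3]
1 [-0.0176  0.0239  0.0399] [-0.   0.1 -0.1]
2 [-0.0353  0.0477  0.0798] [-0.1  0.1 -0.3]
```

```bash
python3 -m creep '[{"dp":[-0.0176,0.024,0.035],"delta_rot":[0,0,0],"grip":1},{"dp":[-0.0353,0.0477,0.07],"delta_rot":[0,0,0],"grip":1},{"dp":[-0.0353,0.0477,0.105],"delta_rot":[0,0,0],"grip":1},{"dp":[-0.0353,0.0477,0.136],"delta_rot":[0,0,0],"grip":1}]'; python3 - <<'E'
from h import *
o=snap('1'); crop(o['top'][0],180,150,320,260,5,'tc1'); crop(o['side'][0],180,130,320,240,5,'sc1')
go(616.5,137,92,-5.4,1)
E
```

```text
clock: 1.85
position: [616.0, 136.3, 91.9]
tcp_rot: [0.742, 0.671, -0.002, -0.0]
contact_force: [-0.8, -1.3, -0.3]
grip_width: 85.6
t 1.95 pos [613.3 136.3  90.1] jaw -5.7 -> -5.4 F [-0.7  0.3  0.4] w 85.6 J [-0.35  0.88  0.11  1.66 -0.15  0.62 -0.26]
rows needed 0.1 dp [ 0.001   0.0031 -0.002 ] rot [-0.5  0.2 -0.3]
1 [ 0.001   0.0031 -0.002 ] [-0.5  0.2 -0.3]
```

View pics/tc1.png

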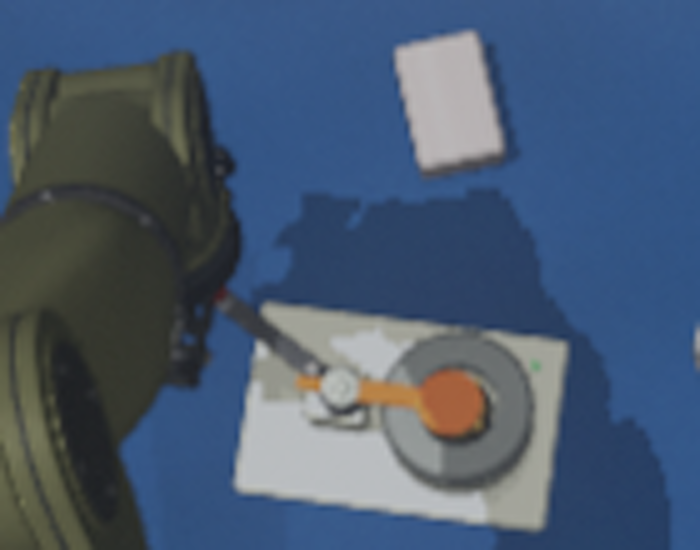

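View pics/sc1.png

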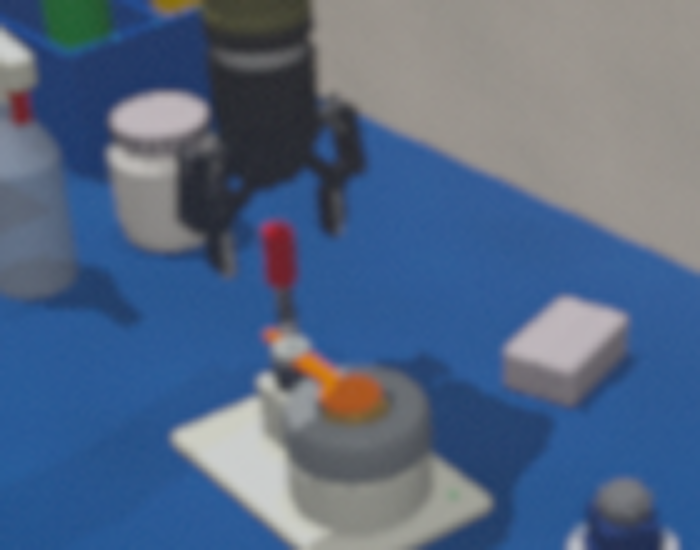

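The knob, at side-crop (278,255), is between the two fingers at (222,255) and (335,215). I'll close on it.

```bash
python3 -m creep '[{"dp":[0.0,0.003,-0.002],"delta_rot":[0,0,0],"grip":0.2},{"dp":[0.0,0.003,-0.002],"delta_rot":[0,0,0],"grip":-1},{"dp":[0.0,0.003,-0.002],"delta_rot":[0,0,0],"grip":-1},{"dp":[0.0,0.003,-0.002],"delta_rot":[0,0,0],"grip":-1}]' 50; python3 - <<'E'
from h import *
go(616.5,137,92,-5.4,1)
E
```

```text
clock: 2.45
position: [617.6, 136.0, 93.3]
tcp_rot: [0.741, 0.671, -0.003, -0.001]
contact_force: [0.9, -0.3, 2.3]
grip_width: 22.4
t 2.45 pos [617.6 136.   93.3] jaw -5.7 -> -5.4 F [ 0.9 -0.3  2.3] w 22.4 J [-0.35  0.88  0.11  1.65 -0.14  0.62 -0.26]
rows needed 0.0 dp [ 0.0009 -0.0012  0.0013] rot [-0.3  0.2 -0.3]
1 [ 0.0009 -0.0012  0.0013] [-0.3  0.2 -0.3]
```

```bash
cat >> h.py <<'E'
H=np.array([554.,49.]); A0=np.arctan2(136.-49,617.6-554); J0=-5.7
def arc(ths,r=None,z=93):
    s=arm.read_state(); Rc=R.from_quat(s['tcp_rot']); p=s['position']
    d=p[:2]-H; print('t',round(s['clock'],2),'pos',p.round(1),'lever~',(np.arctan2(d[1],d[0])-A0).round(3),'r',np.hypot(*d).round(1),'F',s['contact_force'].round(1),'w',round(s['grip_width'],1))
    r=r or 107.8
    for th in ths:
        q=np.r_[H+r*np.array([np.cos(A0+th),np.sin(A0+th)]),z]
        j=np.radians(J0)+th; c,sn=np.cos(j),np.sin(j)
        Rt=R.from_matrix(np.array([[-sn,c,0],[c,sn,0],[0,0,-1.]]))
        print(round(th,2),(Rc.inv().apply(q-p)/1000).round(4),np.degrees((Rc.inv()*Rt).as_rotvec()).round(1))
E
python3 -c "
from h import *
arc([.1,.2,.3,.4,.5])"
```

```text
t 2.45 pos [617.6 136.   93.3] lever~ 0.0 r 107.8 F [ 0.9 -0.3  2.3] w 22.4
0.1 [ 0.005  -0.0095  0.0003] [-0.3  0.2 -5.7]
0.2 [ 0.009  -0.0195  0.0003] [ -0.3   0.2 -11.5]
0.3 [ 0.012  -0.0299  0.0004] [ -0.3   0.2 -17.2]
0.4 [ 0.014  -0.0405  0.0004] [ -0.4   0.1 -22.9]
0.5 [ 0.0148 -0.0512  0.0005] [ -0.4   0.1 -28.6]
```

```bash
python3 -m creep '[{"dp":[0.005,-0.0095,0],"delta_rot":[0,0,-5.7],"grip":-1},{"dp":[0.009,-0.0195,0],"delta_rot":[0,0,-11.5],"grip":-1},{"dp":[0.012,-0.030,0],"delta_rot":[0,0,-17.2],"grip":-1},{"dp":[0.014,-0.0405,0],"delta_rot":[0,0,-22.9],"grip":-1},{"dp":[0.0148,-0.0512,0],"delta_rot":[0,0,-28.6],"grip":-1}]'; python3 -c "
from h import *
arc([.6,.7,.8,.9,1.0])"
```

```text
clock: 3.08
position: [568.6, 155.7, 93.4]
tcp_rot: [0.552, 0.834, -0.002, -0.001]
contact_force: [1.9, -1.0, -5.0]
grip_width: 22.6
t 3.08 pos [568.6 155.7  93.4] lever~ 0.496 r 107.7 F [ 1.9 -1.  -5. ] w 22.6
0.6 [ 0.0053 -0.0099  0.0004] [-0.3  0.  -5.7]
0.7 [ 0.0094 -0.0199  0.0005] [ -0.3   0.  -11.4]
0.8 [ 0.0124 -0.0302  0.0005] [ -0.3   0.  -17.1]
0.9 [ 0.0143 -0.0408  0.0006] [ -0.3  -0.  -22.9]
1.0 [ 0.0152 -0.0516  0.0006] [ -0.3  -0.  -28.6]
```

```bash
python3 -m creep '[{"dp":[0.0053,-0.01,0],"delta_rot":[0,0,-5.7],"grip":-1},{"dp":[0.0094,-0.02,0],"delta_rot":[0,0,-11.5],"grip":-1},{"dp":[0.0124,-0.030,0],"delta_rot":[0,0,-17.2],"grip":-1},{"dp":[0.0143,-0.041,0],"delta_rot":[0,0,-22.9],"grip":-1},{"dp":[0.0152,-0.0525,0],"delta_rot":[0,0,-29],"grip":-1}]'; python3 - <<'E'
from h import *
arc([1.03,1.05])
o=snap('2'); crop(o['top'][0],180,170,320,280,5,'tc2'); crop(o['side'][0],180,130,320,250,5,'sc2')
E
```

```text
clock: 3.7
position: [515.1, 149.4, 93.4]
tcp_rot: [0.325, 0.946, -0.001, -0.001]
contact_force: [4.9, 0.7, -8.5]
grip_width: 22.8
t 3.7 pos [515.1 149.4  93.4] lever~ 1.001 r 107.7 F [ 4.9  0.7 -8.5] w 22.8
1.03 [ 0.0016 -0.0027  0.0004] [-0.2 -0.1 -1.2]
1.05 [ 0.0027 -0.0046  0.0004] [-0.2 -0.1 -2.4]
```

View pics/tc2.png

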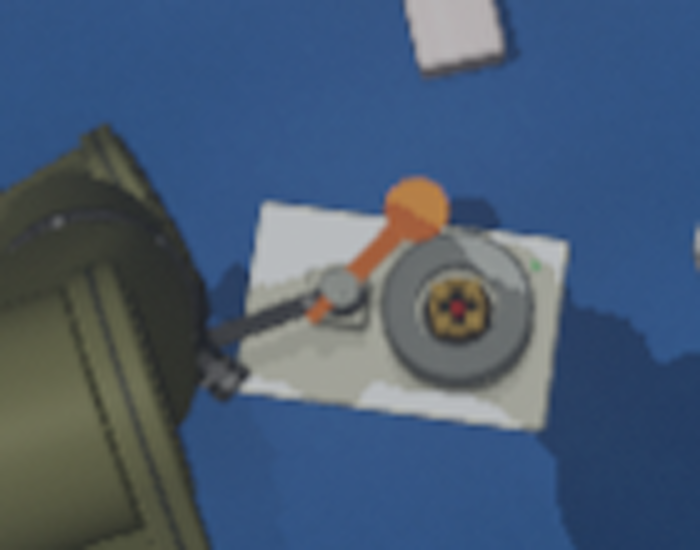

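View pics/sc2.png

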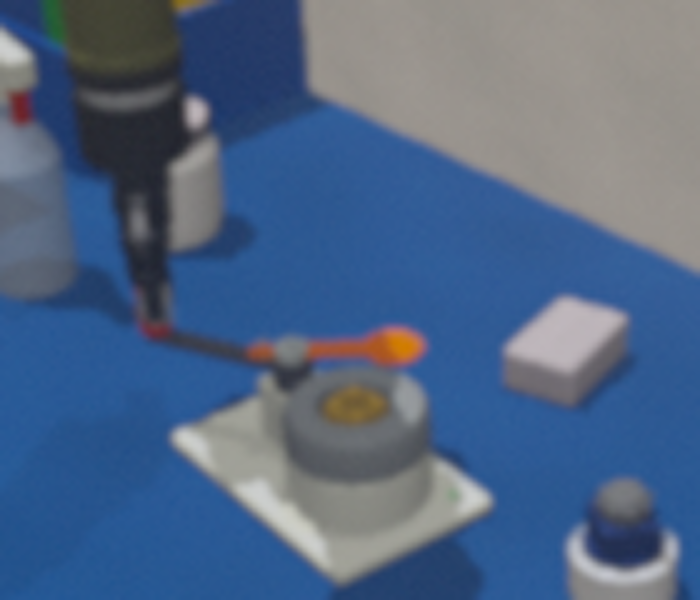

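The shutter has swung off: its disc is at top-crop (417,207) and the brass cross is visible at (457,307). I'll press on towards the stop, hold, and then start easing back.

```bash
python3 -m creep '[{"dp":[0.0018,-0.003,0],"delta_rot":[0,0,-1.2],"grip":-1},{"dp":[0.003,-0.005,0],"delta_rot":[0,0,-2.4],"grip":-1},{"dp":[0.0035,-0.006,0],"delta_rot":[0,0,-2.8],"grip":-1},{"dp":[0.0035,-0.006,0],"delta_rot":[0,0,-2.8],"grip":-1}]'; python3 - <<'E'
from h import *
arc([1.0,.94,.88,.82,.76])
E
```

```text
clock: 4.3
position: [510.0, 147.3, 93.5]
tcp_rot: [0.303, 0.953, -0.0, 0.0]
contact_force: [5.9, 1.0, -11.1]
grip_width: 22.7
t 4.3 pos [510.  147.3  93.5] lever~ 1.052 r 107.7 F [  5.9   1.  -11.1] w 22.7
1.0 [-0.0029  0.0048  0.0005] [-0.   0.   3.1]
0.94 [-0.0067  0.0101  0.0005] [-0.   0.   6.6]
0.88 [-0.0107  0.0151  0.0005] [-0.  0. 10.]
0.82 [-0.015   0.0199  0.0005] [-0.   0.  13.5]
0.76 [-0.0197  0.0244  0.0005] [-0.   0.  16.9]
```

```bash
python3 -m creep '[{"dp":[-0.0029,0.0048,0],"delta_rot":[0,0,3.1],"grip":-1},{"dp":[-0.0067,0.0101,0],"delta_rot":[0,0,6.6],"grip":-1},{"dp":[-0.0107,0.0151,0],"delta_rot":[0,0,10],"grip":-1},{"dp":[-0.015,0.020,0],"delta_rot":[0,0,13.5],"grip":-1},{"dp":[-0.0197,0.0244,0],"delta_rot":[0,0,16.9],"grip":-1}]'; python3 - <<'E'
from h import *
arc([.69,.62,.55,.48,.41])
E
```

```text
clock: 4.92
position: [540.6, 155.8, 93.4]
tcp_rot: [0.441, 0.897, -0.0, 0.0]
contact_force: [2.6, 0.9, -7.2]
grip_width: 22.4
t 4.92 pos [540.6 155.8  93.4] lever~ 0.756 r 107.7 F [ 2.6  0.9 -7.2] w 22.4
0.69 [-0.0037  0.0061  0.0004] [-0.   0.   3.8]
0.62 [-0.0082  0.0122  0.0004] [-0.   0.   7.8]
0.55 [-0.0131  0.018   0.0004] [-0.   0.  11.8]
0.48 [-0.0183  0.0234  0.0004] [-0.   0.  15.8]
0.41 [-0.024   0.0284  0.0004] [-0.   0.  19.8]
```

```bash
python3 -m creep '[{"dp":[-0.0037,0.0061,0],"delta_rot":[0,0,3.8],"grip":-1},{"dp":[-0.0082,0.0122,0],"delta_rot":[0,0,7.8],"grip":-1},{"dp":[-0.0131,0.018,0],"delta_rot":[0,0,11.8],"grip":-1},{"dp":[-0.0183,0.0234,0],"delta_rot":[0,0,15.8],"grip":-1},{"dp":[-0.024,0.0284,0],"delta_rot":[0,0,19.8],"grip":-1}]'; python3 - <<'E'
from h import *
arc([.34,.27,.2,.13,.06])
E
```

```text
clock: 5.55
position: [577.7, 154.1, 93.4]
tcp_rot: [0.591, 0.807, -0.001, -0.0]
contact_force: [3.1, 0.6, -5.4]
grip_width: 22.3
t 5.55 pos [577.7 154.1  93.4] lever~ 0.409 r 107.7 F [ 3.1  0.6 -5.4] w 22.3
0.34 [-0.0039  0.0064  0.0004] [-0.1  0.   3.8]
0.27 [-0.0084  0.0124  0.0004] [-0.1  0.   7.8]
0.2 [-0.0133  0.0182  0.0004] [-0.1  0.  11.8]
0.13 [-0.0185  0.0236  0.0004] [-0.1  0.  15.9]
0.06 [-0.0242  0.0286  0.0004] [-0.1  0.  19.9]
```

```bash
python3 -m creep '[{"dp":[-0.0039,0.0064,0],"delta_rot":[0,0,3.8],"grip":-1},{"dp":[-0.0084,0.0124,0],"delta_rot":[0,0,7.8],"grip":-1},{"dp":[-0.0133,0.0182,0],"delta_rot":[0,0,11.8],"grip":-1},{"dp":[-0.0185,0.0236,0],"delta_rot":[0,0,15.9],"grip":-1},{"dp":[-0.0242,0.0286,0],"delta_rot":[0,0,19.9],"grip":-1}]'; python3 - <<'E'
from h import *
arc([.03,0,-.01,-.02])
E
```

```text
clock: 6.18
position: [612.2, 139.7, 93.4]
tcp_rot: [0.722, 0.692, -0.001, -0.0]
contact_force: [4.0, -0.3, -5.7]
grip_width: 22.9
t 6.17 pos [612.2 139.7  93.4] lever~ 0.061 r 107.8 F [ 4.  -0.3 -5.7] w 22.9
0.03 [-0.0017  0.0029  0.0004] [-0.1  0.   1.5]
0 [-0.0035  0.0056  0.0004] [-0.1  0.   3.2]
-0.01 [-0.0041  0.0065  0.0004] [-0.1  0.   3.8]
-0.02 [-0.0047  0.0074  0.0004] [-0.1  0.   4.4]
```

```bash
python3 -m creep '[{"dp":[-0.0017,0.0029,0],"delta_rot":[0,0,1.5],"grip":-1},{"dp":[-0.0035,0.0056,0],"delta_rot":[0,0,3.2],"grip":-1},{"dp":[-0.0044,0.007,0],"delta_rot":[0,0,4],"grip":-1},{"dp":[-0.0044,0.007,0],"delta_rot":[0,0,4],"grip":-1}]'; python3 - <<'E'
from h import *
arc([0])
E
```

```text
clock: 6.68
position: [618.0, 135.8, 93.4]
tcp_rot: [0.746, 0.666, -0.001, -0.001]
contact_force: [1.1, 1.6, -2.3]
grip_width: 22.5
t 6.67 pos [618.  135.8  93.4] lever~ -0.004 r 107.8 F [ 1.1  1.6 -2.3] w 22.5
0 [ 0.0002 -0.0004  0.0004] [-0.2  0.  -0.7]
```

```bash
python3 -m creep '[{"dp":[0,0,0],"delta_rot":[0,0,0],"grip":-0.2},{"dp":[0,0,0],"delta_rot":[0,0,0],"grip":0.3},{"dp":[0,0,0],"delta_rot":[0,0,0],"grip":1},{"dp":[0,0,-0.05],"delta_rot":[0,0,0],"grip":1},{"dp":[0,0,-0.11],"delta_rot":[0,0,0],"grip":1}]'; python3 - <<'E'
from h import *
go(431,-280,150,0,10)
E
```

```text
clock: 7.3
position: [617.4, 135.4, 203.6]
tcp_rot: [0.746, 0.666, -0.003, -0.002]
contact_force: [1.4, 0.5, 0.1]
grip_width: 85.2
t 7.3 pos [617.4 135.4 203.6] jaw -6.4 -> 0.0 F [1.4 0.5 0.1] w 85.2 J [-0.37  0.74  0.15  1.58 -0.13  0.85 -0.28]
rows needed 7.3 dp [-0.4336 -0.1384  0.0553] rot [-0.4  0.1 -6.4]
1 [-0.0434 -0.0138  0.0055] [-0.   0.  -0.6]
2 [-0.0867 -0.0277  0.0111] [-0.1  0.  -1.3]
3 [-0.1301 -0.0415  0.0166] [-0.1  0.  -1.9]
4 [-0.1734 -0.0554  0.0221] [-0.2  0.  -2.6]
5 [-0.2168 -0.0692  0.0276] [-0.2  0.  -3.2]
6 [-0.2601 -0.083   0.0332] [-0.2  0.  -3.9]
7 [-0.3035 -0.0969  0.0387] [-0.3  0.1 -4.5]
8 [-0.3469 -0.1107  0.0442] [-0.3  0.1 -5.1]
9 [-0.3902 -0.1246  0.0498] [-0.3  0.1 -5.8]
10 [-0.4336 -0.1384  0.0553] [-0.4  0.1 -6.4]
```

```bash
python3 - <<'E'
from h import *
o=snap('3'); crop(o['top'][0],245,205,305,260,12,'tc3'); crop(o['side'][0],205,180,295,250,8,'sc3'); crop(o['top'][0],325,250,370,290,14,'tm3'); crop(o['side'][0],255,250,305,300,11,'sm3')
a=[cv2.imread(f'pics/{n}.png') for n in('tm3','sm3')]
h=min(i.shape[0] for i in a); b=np.hstack([i[:h] for i in a]); cv2.imwrite('pics/m3.png',cv2.resize(b,None,fx=.65,fy=.65)); print([i.shape for i in a])
E
```

```text
[(560, 630, 3), (550, 550, 3)]
```

View pics/tc3.png

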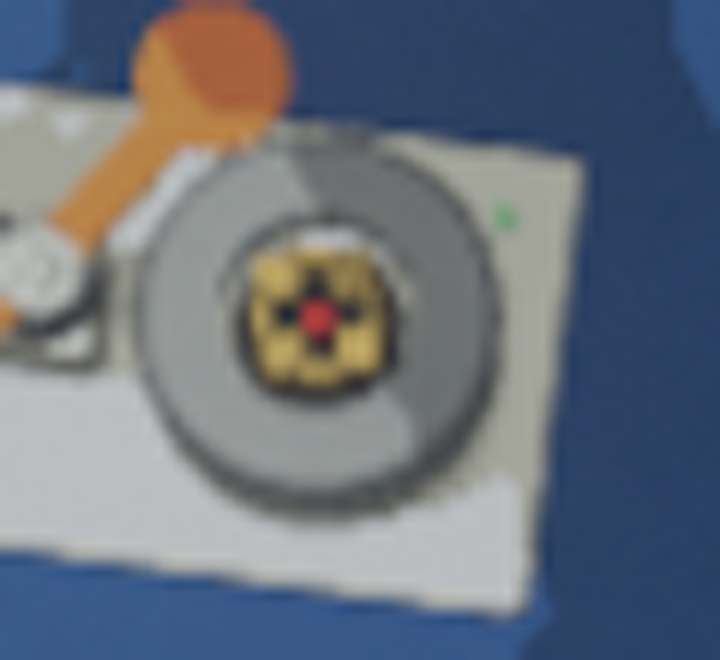

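View pics/sc3.png

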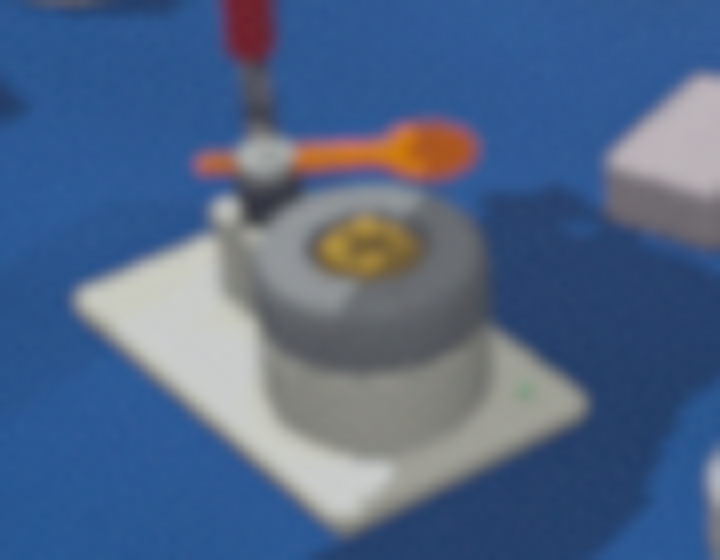

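View pics/tm3.png

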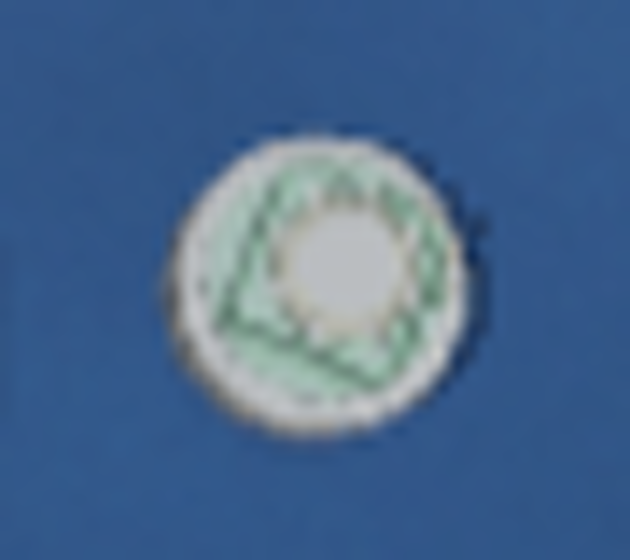

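View pics/sm3.png

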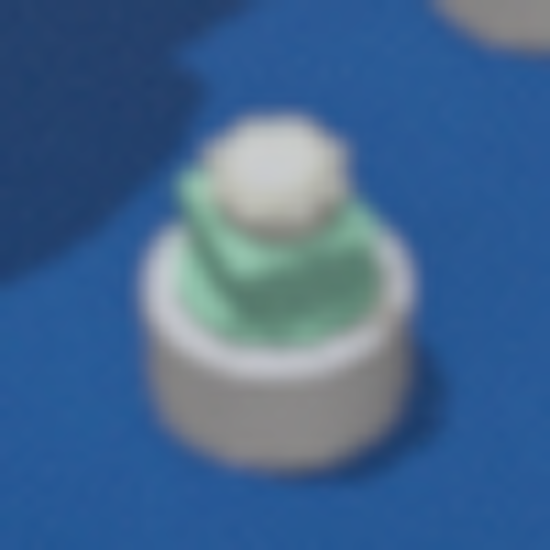

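```bash
cat >> h.py <<'E'
def rect(n,p,cx,cy,z,half,s):
    "top-down resample at height z; image up=+x, left=+y; s px/mm"
    N=int(2*half*s); v,u=np.mgrid[:N,:N]; X=cx+half-v/s; Y=cy+half-u/s
    q=proj(n,np.c_[X.ravel(),Y.ravel(),np.full(N*N,z)]).astype(np.float32).reshape(N,N,2)
    return cv2.remap(p,q[:,:,0],q[:,:,1],cv2.INTER_CUBIC)
E
python3 - <<'E'
from h import *
o={n:np.load(f'{n}3.npz')['p'] for n in('top','side')}
for nm,cx,cy,z in(('sock',545,-25,85),('mint',431,-280,62)):
    a=[rect(n,o[n],cx,cy,z,32,6) for n in('top','side')]
    for i in a:
        cv2.line(i,(192,0),(192,383),(255,255,255),1); cv2.line(i,(0,192),(383,192),(255,255,255),1)
    cv2.imwrite(f'pics/r_{nm}.png',np.hstack(a)[:,:,::-1])
E
```

```text
(no output)
```

View pics/r_sock.png

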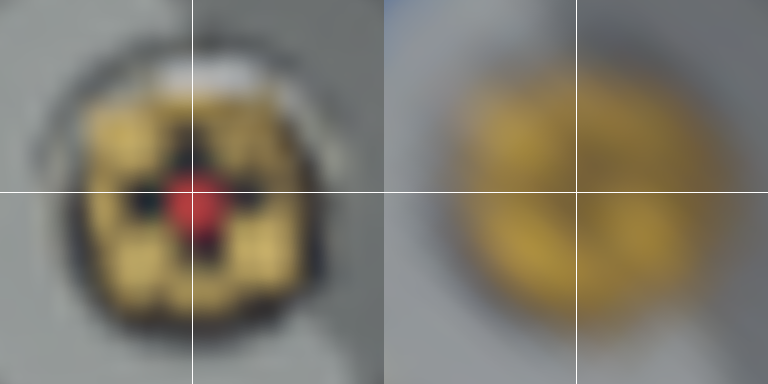

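View pics/r_mint.png

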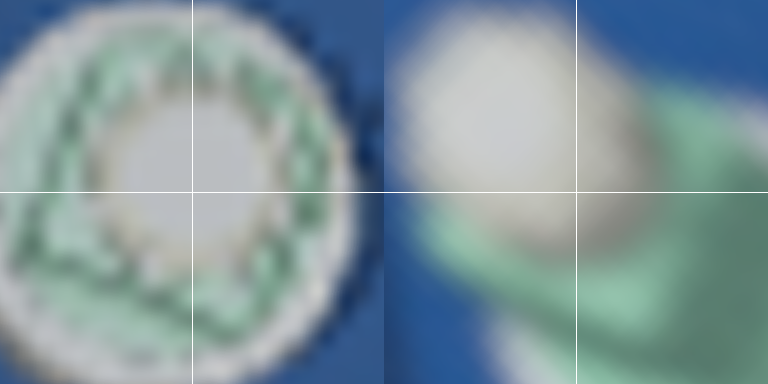

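```bash
python3 - <<'E'
from h import *
fr=[np.load('top3.npz')['p'].astype(float)]+[arm.capture('top')[0].astype(float) for _ in range(3)]
p=np.mean(fr,0); np.save('top3avg.npy',p)
# forward model
x0,y0,x1,y1=262,221,282,242
ss=8
v,u=np.mgrid[y0:y1:1/ss,x0:x1:1/ss]; v=v+.5/ss-.5;u=u+.5/ss-.5
sh=v.shape
def plane(z): return atz('top',np.c_[u.ravel(),v.ravel()],z)[:,:2].reshape(*sh,2)
PL={z:plane(z) for z in(85,73)}
img=p[y0:y1,x0:x1]
def masks(cx,cy,th):
    c,s=np.cos(th),np.sin(th)
    def loc(z):
        d=PL[z]-[cx,cy]; return d[...,0]*c+d[...,1]*s,-d[...,0]*s+d[...,1]*c
    a,b=loc(85); r=np.hypot(a,b)
    cross=((abs(a)<13.5)&(abs(b)<5))|((abs(b)<13.5)&(abs(a)<5))
    a2,b2=loc(73); r2=np.hypot(a2,b2); cr2=((abs(a2)<13.5)&(abs(b2)<5))|((abs(b2)<13.5)&(abs(a2)<5))
    red=cross&(r2<5.0)&cr2
    dark=cross&cr2&~red
    wall=cross&~cr2&~red
    w=r<15
    brass=w&~cross
    out=[]
    for m in(brass,dark,wall,red): 
        m=cv2.GaussianBlur(m.astype(np.float32),(0,0),ss*.45)
        out.append(m.reshape(y1-y0,ss,x1-x0,ss).mean((1,3)))
    return out
res=[]
for th in np.radians(np.arange(-45,45,3)):
    best=None
    for cx in np.arange(540,552,2):
        for cy in np.arange(-31,-19,2):
            M=masks(cx,cy,th); A=np.stack([m.ravel() for m in M],1); sel=A.sum(1)>.97
            A=A[sel];B=img.reshape(-1,3)[sel]; k,_,_,_=np.linalg.lstsq(A,B,rcond=None); e=np.sqrt(((A@k-B)**2).mean())
            if best is None or e<best[0]: best=(e,cx,cy,k.round().tolist())
    res.append((best[0],np.degrees(th),best))
for r in sorted(res)[:10]: print(round(r[0],2),r[1].round(),r[2][1:3],r[2][3])
E
```

```text
10.54 6.0 (np.int64(546), np.int64(-25)) [[182.0, 156.0, 94.0], [59.0, 54.0, 52.0], [190.0, 168.0, 88.0], [165.0, 56.0, 61.0]]
11.35 3.0 (np.int64(546), np.int64(-25)) [[176.0, 152.0, 92.0], [60.0, 55.0, 52.0], [191.0, 168.0, 88.0], [165.0, 56.0, 61.0]]
11.41 9.0 (np.int64(546), np.int64(-25)) [[185.0, 159.0, 95.0], [60.0, 55.0, 52.0], [181.0, 161.0, 84.0], [164.0, 55.0, 61.0]]
13.06 0.0 (np.int64(546), np.int64(-25)) [[170.0, 146.0, 89.0], [61.0, 56.0, 52.0], [198.0, 175.0, 92.0], [164.0, 55.0, 61.0]]
13.17 12.0 (np.int64(544), np.int64(-25)) [[188.0, 164.0, 94.0], [72.0, 66.0, 57.0], [59.0, 49.0, 44.0], [166.0, 54.0, 59.0]]
15.24 -3.0 (np.int64(546), np.int64(-25)) [[163.0, 139.0, 86.0], [63.0, 58.0, 53.0], [201.0, 179.0, 94.0], [164.0, 54.0, 60.0]]
15.31 15.0 (np.int64(544), np.int64(-25)) [[180.0, 158.0, 91.0], [74.0, 68.0, 58.0], [65.0, 55.0, 47.0], [165.0, 53.0, 59.0]]
17.55 18.0 (np.int64(544), np.int64(-25)) [[171.0, 150.0, 88.0], [77.0, 70.0, 59.0], [70.0, 60.0, 49.0], [164.0, 52.0, 59.0]]
17.59 -6.0 (np.int64(546), np.int64(-25)) [[152.0, 129.0, 82.0], [66.0, 60.0, 54.0], [205.0, 184.0, 97.0], [162.0, 53.0, 60.0]]
19.5 21.0 (np.int64(544), np.int64(-25)) [[161.0, 141.0, 85.0], [81.0, 73.0, 60.0], [72.0, 64.0, 51.0], [162.0, 51.0, 58.0]]
```

The cross fits at an angle of about 6.5°, centred near (545.6, -25). The mint collar yaw is about -20.4°, at (432.5, -279). I'll grasp with the jaws at -110.4°, so that at the socket they end up at -83.5° and the fingers stay clear of the shutter.

```bash
python3 - <<'E'
from h import *
go(525,-70,185,-58.4,5)
E
```

```text
t 7.55 pos [617.9 135.7 203.3] jaw -6.4 -> -58.4 F [-0.7 -0.1 -0.8] w 85.5 J [-0.37  0.74  0.15  1.58 -0.14  0.84 -0.28]
rows needed 4.9 dp [-0.2148 -0.0693  0.0187] rot [-0.2  0.1 52. ]
1 [-0.043  -0.0139  0.0037] [-0.   0.  10.4]
2 [-0.0859 -0.0277  0.0075] [-0.1  0.1 20.8]
3 [-0.1289 -0.0416  0.0112] [-0.1  0.1 31.2]
4 [-0.1718 -0.0554  0.015 ] [-0.2  0.1 41.6]
5 [-0.2148 -0.0693  0.0187] [-0.2  0.1 52. ]
```

```bash
python3 -m creep '[{"dp":[-0.043,-0.014,0.004],"delta_rot":[0,0,10.4],"grip":1},{"dp":[-0.086,-0.028,0.008],"delta_rot":[0,0,20.8],"grip":1},{"dp":[-0.129,-0.0416,0.011],"delta_rot":[0,0,31.2],"grip":1},{"dp":[-0.172,-0.055,0.015],"delta_rot":[0,0,41.6],"grip":1},{"dp":[-0.215,-0.069,0.019],"delta_rot":[0,0,52],"grip":1}]'; python3 - <<'E'
from h import *
go(432.5,-279,150,-110.4,5)
E
```

```text
clock: 8.18
position: [523.3, -71.4, 183.1]
tcp_rot: [0.963, 0.269, -0.004, -0.001]
contact_force: [1.2, 0.1, -0.4]
grip_width: 85.6
t 8.18 pos [523.3 -71.4 183.1] jaw -58.8 -> -110.4 F [ 1.2  0.1 -0.4] w 85.6 J [-0.16  0.66  0.35  1.92 -0.37  0.63 -0.61]
rows needed 4.8 dp [-0.1851  0.1305  0.0339] rot [-0.   0.4 51.6]
1 [-0.037   0.0261  0.0068] [-0.   0.1 10.3]
2 [-0.074   0.0522  0.0135] [-0.   0.2 20.7]
3 [-0.1111  0.0783  0.0203] [-0.   0.3 31. ]
4 [-0.1481  0.1044  0.0271] [-0.   0.4 41.3]
5 [-0.1851  0.1305  0.0339] [-0.   0.4 51.6]
```

```bash
python3 -m creep '[{"dp":[-0.037,0.026,0.007],"delta_rot":[0,0,10.4],"grip":1},{"dp":[-0.074,0.052,0.0135],"delta_rot":[0,0.2,20.8],"grip":1},{"dp":[-0.111,0.078,0.02],"delta_rot":[0,0.3,31.2],"grip":1},{"dp":[-0.148,0.1045,0.027],"delta_rot":[0,0.4,41.4],"grip":1},{"dp":[-0.185,0.1305,0.034],"delta_rot":[0,0.4,51.6],"grip":1}]'; python3 - <<'E'
from h import *
go(432.5,-279,75,-110.4,3)
o=snap('4'); crop(o['side'][0],230,200,330,300,6,'sc4')
E
```

```text
clock: 8.8
position: [430.8, -279.5, 148.3]
tcp_rot: [0.984, -0.18, -0.002, -0.0]
contact_force: [0.4, -0.2, 0.5]
grip_width: 85.4
t 8.8 pos [ 430.8 -279.5  148.3] jaw -110.7 -> -110.4 F [ 0.4 -0.2  0.5] w 85.4 J [ 0.2   0.74  0.49  2.   -0.63  0.57 -0.81]
rows needed 1.2 dp [ 0.0017 -0.0011  0.0733] rot [-0.   0.2 -0.3]
1 [ 0.0006 -0.0004  0.0244] [-0.   0.1 -0.1]
2 [ 0.0011 -0.0007  0.0488] [-0.   0.2 -0.2]
3 [ 0.0017 -0.0011  0.0733] [-0.   0.2 -0.3]
```

View pics/sc4.png

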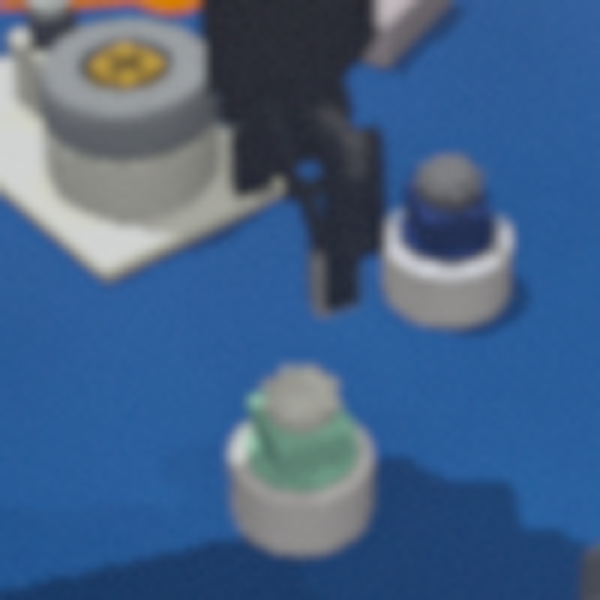

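The head, at (300,430), is directly below the gripper, which is seen edge-on, and the navy ring is well clear. I'll go down.

```bash
python3 -m creep '[{"dp":[0.0017,-0.0005,0.035],"delta_rot":[0,0.2,0],"grip":1},{"dp":[0.0017,-0.0005,0.07],"delta_rot":[0,0.2,-0.3],"grip":1},{"dp":[0.0017,-0.0005,0.09],"delta_rot":[0,0.2,-0.3],"grip":1},{"dp":[0.0017,-0.0005,0.105],"delta_rot":[0,0.2,-0.3],"grip":1}]'; python3 - <<'E'
from h import *
go(432.5,-279,43,-110.4,1)
o=snap('5'); crop(o['side'][0],230,200,330,300,6,'sc5')
E
```

```text
clock: 9.4
position: [428.4, -283.3, 41.6]
tcp_rot: [0.984, -0.179, -0.002, 0.002]
contact_force: [-0.2, -1.0, 0.0]
grip_width: 85.5
t 9.4 pos [ 428.4 -283.3   41.6] jaw -110.7 -> -110.4 F [-0.2 -1.   0. ] w 85.5 J [ 0.33  0.9   0.28  2.04 -0.77  0.31 -0.68]
rows needed 0.1 dp [ 0.0023 -0.0054 -0.0014] rot [ 0.2  0.2 -0.3]
1 [ 0.0023 -0.0054 -0.0014] [ 0.2  0.2 -0.3]
```

View pics/sc5.png

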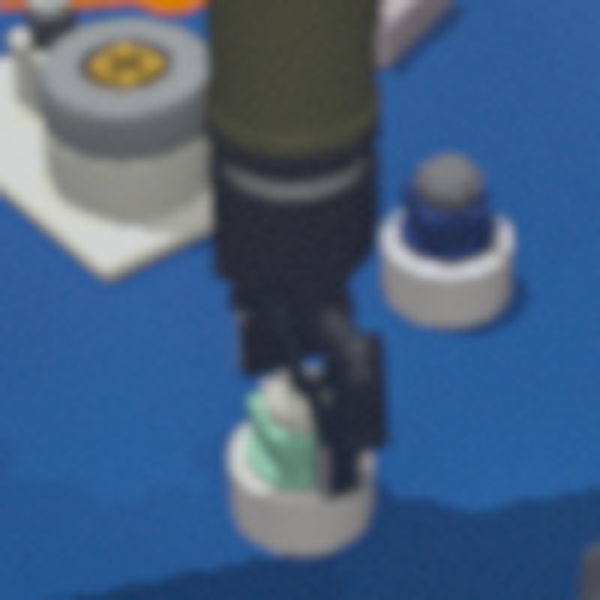

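```bash
python3 -m creep '[{"dp":[0.0023,-0.0054,-0.001],"delta_rot":[0.2,0.2,-0.3],"grip":1},{"dp":[0.0023,-0.0054,-0.001],"delta_rot":[0.2,0.2,-0.3],"grip":0.3}]'; python3 - <<'E'
from h import *
go(432.5,-279,43,-110.4,1)
E
```

```text
clock: 9.75
position: [433.2, -278.6, 43.4]
tcp_rot: [0.984, -0.176, 0.0, 0.0]
contact_force: [-0.1, -0.5, 0.5]
grip_width: 69.9
t 9.75 pos [ 433.2 -278.6   43.4] jaw -110.3 -> -110.4 F [-0.1 -0.5  0.5] w 69.9 J [ 0.32  0.89  0.28  2.04 -0.77  0.31 -0.69]
rows needed 0.0 dp [-0.0006  0.0006  0.0004] rot [-0.  -0.   0.1]
1 [-0.0006  0.0006  0.0004] [-0.  -0.   0.1]
```

```bash
python3 -m creep '[{"dp":[0,0,0],"delta_rot":[0,0,0],"grip":0.1},{"dp":[0,0,0],"delta_rot":[0,0,0],"grip":-0.1},{"dp":[0,0,0],"delta_rot":[0,0,0],"grip":-1},{"dp":[0,0,0],"delta_rot":[0,0,0],"grip":-1}]' 60; python3 - <<'E'
from h import *
go(432.5,-279,160,-110.4,1)
E
```

```text
clock: 10.25
position: [433.6, -278.7, 44.3]
tcp_rot: [0.984, -0.177, 0.001, 0.0]
contact_force: [-0.7, 1.8, 7.0]
grip_width: 39.2
t 10.25 pos [ 433.6 -278.7   44.3] jaw -110.3 -> -110.4 F [-0.7  1.8  7. ] w 39.2 J [ 0.32  0.89  0.28  2.04 -0.77  0.31 -0.69]
rows needed 1.9 dp [-0.0008  0.0006 -0.1157] rot [-0.  -0.1  0.1]
1 [-0.0008  0.0006 -0.1157] [-0.  -0.1  0.1]
```

```bash
python3 -m creep '[{"dp":[0,0,-0.03],"delta_rot":[0,0,0],"grip":-1},{"dp":[0,0,-0.06],"delta_rot":[0,0,0],"grip":-1},{"dp":[0,0,-0.09],"delta_rot":[0,0,0],"grip":-1},{"dp":[0,0,-0.116],"delta_rot":[0,0,0],"grip":-1},{"dp":[0,0,-0.116],"delta_rot":[0,0,0],"grip":-1}]'; python3 - <<'E'
from h import *
go(545.6,-25,160,-83.5,5)
o=snap('6'); crop(o['side'][0],230,170,330,270,6,'sc6'); crop(o['top'][0],290,210,390,310,6,'tc6')
E
```

```text
clock: 10.88
position: [434.3, -279.4, 161.9]
tcp_rot: [0.984, -0.176, 0.003, 0.001]
contact_force: [-0.1, 0.5, -1.4]
grip_width: 38.5
t 10.88 pos [ 434.3 -279.4  161.9] jaw -110.3 -> -83.5 F [-0.1  0.5 -1.4] w 38.5 J [ 0.18  0.72  0.52  1.99 -0.62  0.59 -0.81]
rows needed 4.4 dp [ 0.016  -0.2772  0.0018] rot [  0.1  -0.3 -26.8]
1 [ 0.0032 -0.0554  0.0004] [ 0.  -0.1 -5.4]
2 [ 0.0064 -0.1109  0.0007] [  0.   -0.1 -10.7]
3 [ 0.0096 -0.1663  0.0011] [  0.1  -0.2 -16.1]
4 [ 0.0128 -0.2217  0.0014] [  0.1  -0.2 -21.5]
5 [ 0.016  -0.2772  0.0018] [  0.1  -0.3 -26.8]
```

View pics/sc6.png

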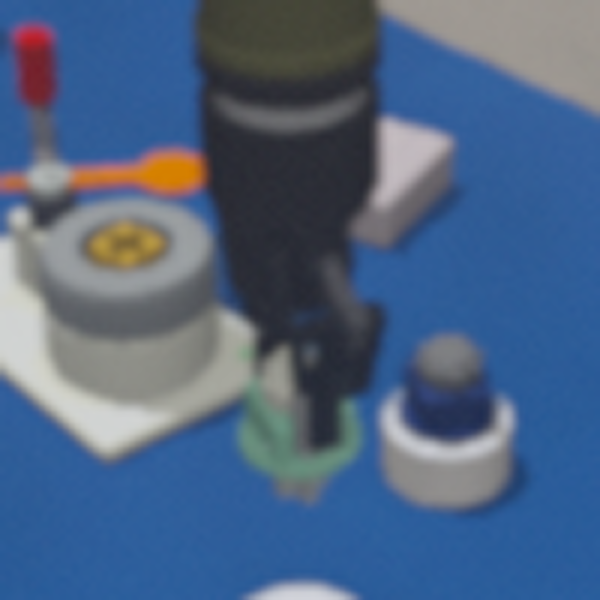

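View pics/tc6.png

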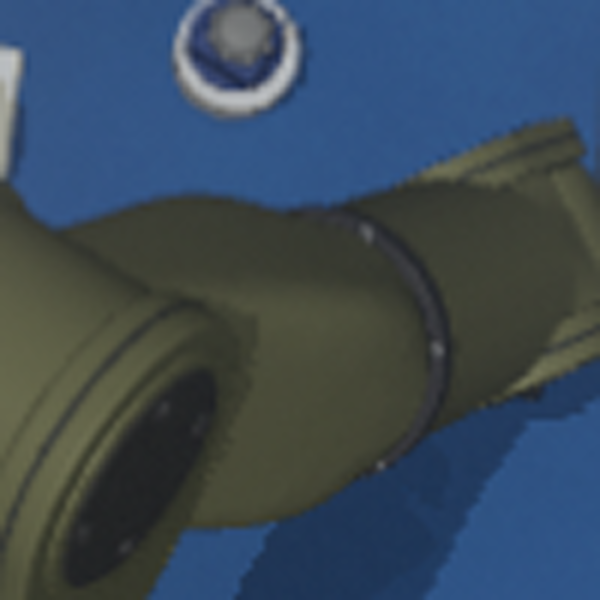

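The head is lifted squarely, with its flange at (300,440) in the side crop and the steel stem below. I'll carry it over the socket.

```bash
python3 -m creep '[{"dp":[0.0032,-0.0554,0],"delta_rot":[0,0,-5.4],"grip":-1},{"dp":[0.0064,-0.111,0],"delta_rot":[0,-0.1,-10.7],"grip":-1},{"dp":[0.0096,-0.166,0],"delta_rot":[0,-0.2,-16.1],"grip":-1},{"dp":[0.0128,-0.222,0],"delta_rot":[0,-0.2,-21.5],"grip":-1},{"dp":[0.016,-0.277,0],"delta_rot":[0,-0.3,-26.8],"grip":-1}]'; python3 - <<'E'
from h import *
go(545.6,-25,128,-83.5,1)
E
```

```text
clock: 11.6
position: [544.2, -22.0, 158.8]
tcp_rot: [0.998, 0.058, -0.003, -0.001]
contact_force: [0.1, -0.7, -1.2]
grip_width: 38.9
t 11.6 pos [544.2 -22.  158.8] jaw -83.3 -> -83.5 F [ 0.1 -0.7 -1.2] w 38.9 J [-0.32  0.74  0.47  1.9  -0.55  0.64 -0.96]
rows needed 0.5 dp [0.0013 0.0032 0.0308] rot [-0.1  0.3  0.2]
1 [0.0013 0.0032 0.0308] [-0.1  0.3  0.2]
```

```bash
python3 -m creep '[{"dp":[0.0013,0.0032,0.015],"delta_rot":[-0.1,0.3,0.2],"grip":-1},{"dp":[0.0013,0.0032,0.029],"delta_rot":[-0.1,0.3,0.2],"grip":-1},{"dp":[0.0013,0.0032,0.029],"delta_rot":[-0.1,0.3,0.2],"grip":-1}]'; python3 - <<'E'
from h import *
go(545.6,-25,128,-83.5,1)
o=snap('7'); crop(o['side'][0],205,165,295,250,8,'sc7'); crop(o['top'][0],220,190,320,270,6,'tc7')
E
```

```text
clock: 11.98
position: [543.8, -25.9, 128.1]
tcp_rot: [0.998, 0.055, -0.003, -0.0]
contact_force: [-0.5, 0.1, -1.6]
grip_width: 38.6
t 11.97 pos [543.8 -25.9 128.1] jaw -83.7 -> -83.5 F [-0.5  0.1 -1.6] w 38.6 J [-0.29  0.79  0.43  1.92 -0.58  0.57 -0.93]
rows needed 0.0 dp [ 0.0019 -0.0007  0.0001] rot [-0.   0.3 -0.2]
1 [ 0.0019 -0.0007  0.0001] [-0.   0.3 -0.2]
```

View pics/sc7.png

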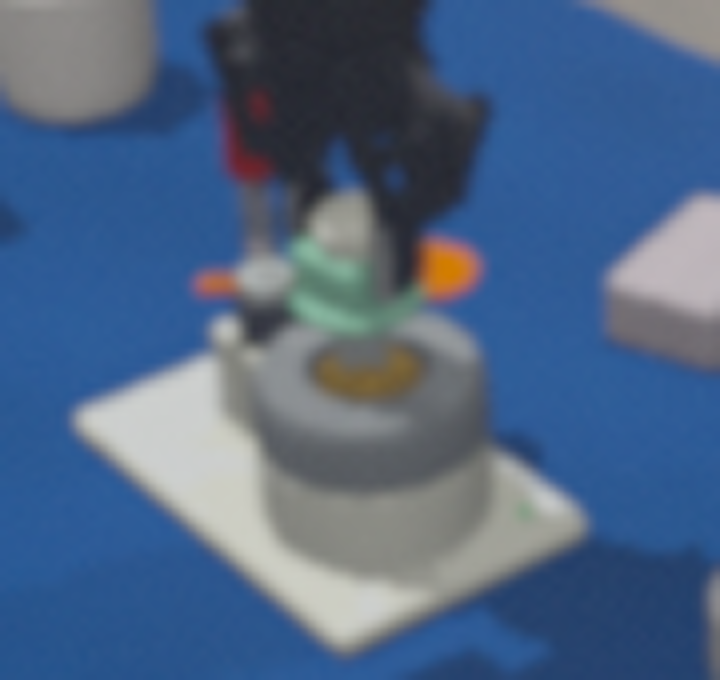

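View pics/tc7.png

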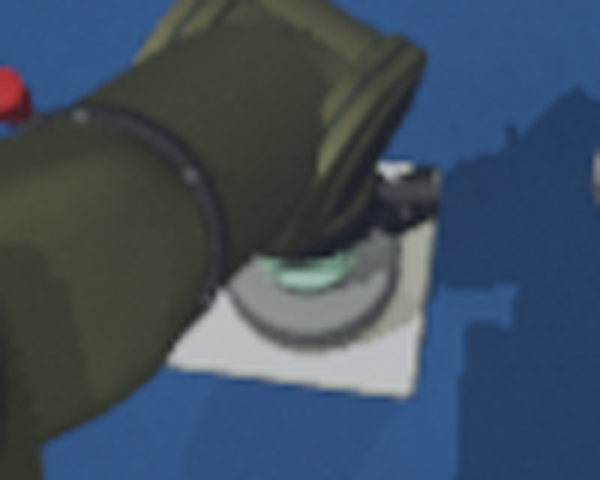

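```bash
python3 - <<'E'
from h import *
S=lambda q:(( np.array(q)-[205,165]+.5)*8-.5).round(0)
print('pred sock',S(proj('side',[545.6,-25,85])[0]),S(proj('side',[545.6+18,-25,85])[0]))
x,y=543.8,-25.9
a=np.linspace(0,6.283,200)
c=proj('side',np.c_[x+28*np.cos(a),y+28*np.sin(a),np.full(200,128.1-9.3)]); c=S(c); print('pred flange',c.min(0),c.max(0))
c=S(proj('side',np.c_[x+28*np.cos(a),y+28*np.sin(a),np.full(200,128.1-4.3)])); print('flange top',c.min(0),c.max(0))
c=S(proj('side',np.c_[545.6+50*np.cos(a),-25+50*np.sin(a),np.full(200,85)])); print('pred rim',c.min(0),c.max(0))
E
```

```text
pred sock [366. 364.] [398. 347.]
pred flange [291. 262.] [427. 336.]
flange top [290. 252.] [427. 326.]
pred rim [245. 299.] [486. 434.]
```

```bash
python3 -m creep '[{"dp":[0.0018,-0.0007,0],"delta_rot":[0,0.3,-0.2],"grip":-1},{"dp":[0.0018,-0.0007,0.004],"delta_rot":[0,0.3,-0.2],"grip":-1},{"dp":[0.0018,-0.0007,0.008],"delta_rot":[0,0.3,-0.2],"grip":-1},{"dp":[0.0018,-0.0007,0.011],"delta_rot":[0,0.3,-0.2],"grip":-1}]'; python3 - <<'E'
from h import *
go(545.6,-25,112,-83.5,1)
E
```

```text
clock: 12.58
position: [546.7, -25.3, 118.3]
tcp_rot: [0.998, 0.057, 0.002, -0.0]
contact_force: [0.6, 0.5, -1.1]
grip_width: 38.4
t 12.57 pos [546.7 -25.3 118.3] jaw -83.5 -> -83.5 F [ 0.6  0.5 -1.1] w 38.4 J [-0.28  0.8   0.41  1.92 -0.6   0.54 -0.91]
rows needed 0.1 dp [-0.0011 -0.0004  0.0063] rot [ 0.  -0.2  0. ]
1 [-0.0011 -0.0004  0.0063] [ 0.  -0.2  0. ]
```

```bash
python3 -m creep '[{"dp":[-0.001,0,0.003],"delta_rot":[0,0,0],"grip":-1},{"dp":[-0.001,0,0.0063],"delta_rot":[0,0,0],"grip":-1},{"dp":[-0.001,0,0.0063],"delta_rot":[0,0,0],"grip":-1}]'; python3 - <<'E'
from h import *
go(545.6,-25,102,-83.5,1)
E
```

```text
clock: 12.95
position: [545.5, -25.3, 111.7]
tcp_rot: [0.998, 0.057, 0.001, -0.0]
contact_force: [0.4, 0.2, -1.1]
grip_width: 38.6
t 12.95 pos [545.5 -25.3 111.7] jaw -83.5 -> -83.5 F [ 0.4  0.2 -1.1] w 38.6 J [-0.27  0.81  0.4   1.93 -0.6   0.52 -0.91]
rows needed 0.2 dp [ 0.0001 -0.0003  0.0097] rot [ 0.  -0.2  0. ]
1 [ 0.0001 -0.0003  0.0097] [ 0.  -0.2  0. ]
```

The stem is about 10 mm into the cross with no contact force. I'll go on against the plunger.

```bash
python3 -m creep '[{"dp":[0,0,0.003],"delta_rot":[0,0,0],"grip":-1},{"dp":[0,0,0.006],"delta_rot":[0,0,0],"grip":-1},{"dp":[0,0,0.01],"delta_rot":[0,0,0],"grip":-1},{"dp":[0,0,0.01],"delta_rot":[0,0,0],"grip":-1}]' 90; python3 - <<'E'
from h import *
go(545.6,-25,94,-83.5,1)
E
```

```text
clock: 13.45
position: [546.0, -25.5, 102.1]
tcp_rot: [0.998, 0.057, 0.002, -0.0]
contact_force: [-1.1, 0.5, 7.6]
grip_width: 37.9
t 13.45 pos [546.  -25.5 102.1] jaw -83.5 -> -83.5 F [-1.1  0.5  7.6] w 37.9 J [-0.26  0.82  0.39  1.93 -0.61  0.5  -0.9 ]
rows needed 0.1 dp [-0.0004 -0.0005  0.0081] rot [ 0.  -0.2  0. ]
1 [-0.0004 -0.0005  0.0081] [ 0.  -0.2  0. ]
```

```bash
python3 -m creep '[{"dp":[-0.0004,-0.0004,0.003],"delta_rot":[0,0,0],"grip":-1},{"dp":[-0.0004,-0.0004,0.006],"delta_rot":[0,0,0],"grip":-1},{"dp":[-0.0004,-0.0004,0.009],"delta_rot":[0,0,0],"grip":-1},{"dp":[-0.0004,-0.0004,0.009],"delta_rot":[0,0,0],"grip":-1}]'; python3 - <<'E'
from h import *
go(545.6,-25,92,-83.5,1)
E
```

```text
clock: 13.95
position: [546.0, -25.5, 94.5]
tcp_rot: [0.998, 0.057, 0.003, -0.0]
contact_force: [-2.3, -0.1, 15.0]
grip_width: 37.9
t 13.95 pos [546.  -25.5  94.5] jaw -83.5 -> -83.5 F [-2.3 -0.1 15. ] w 37.9 J [-0.25  0.83  0.37  1.94 -0.62  0.48 -0.89]
rows needed 0.0 dp [-0.0004 -0.0005  0.0025] rot [-0.  -0.3 -0. ]
1 [-0.0004 -0.0005  0.0025] [-0.  -0.3 -0. ]
```

```bash
python3 -m creep '[{"dp":[0,0,0.002],"delta_rot":[0,0,0],"grip":-1},{"dp":[0,0,0.0035],"delta_rot":[0,0,0],"grip":-1},{"dp":[0,0,0.0035],"delta_rot":[0,0,0],"grip":-1}]'; python3 - <<'E'
from h import *
go(545.6,-25,92,-83.5,1)
o=snap('8'); crop(o['side'][0],205,165,295,250,8,'sc8'); crop(o['top'][0],220,190,320,270,6,'tc8')
E
```

```text
clock: 14.32
position: [546.1, -25.5, 94.3]
tcp_rot: [0.998, 0.056, 0.004, -0.001]
contact_force: [-6.9, 2.3, 33.2]
grip_width: 37.8
t 14.32 pos [546.1 -25.5  94.3] jaw -83.5 -> -83.5 F [-6.9  2.3 33.2] w 37.8 J [-0.25  0.83  0.37  1.94 -0.63  0.48 -0.89]
rows needed 0.0 dp [-0.0004 -0.0005  0.0023] rot [-0.1 -0.4 -0. ]
1 [-0.0004 -0.0005  0.0023] [-0.1 -0.4 -0. ]
```

View pics/sc8.png

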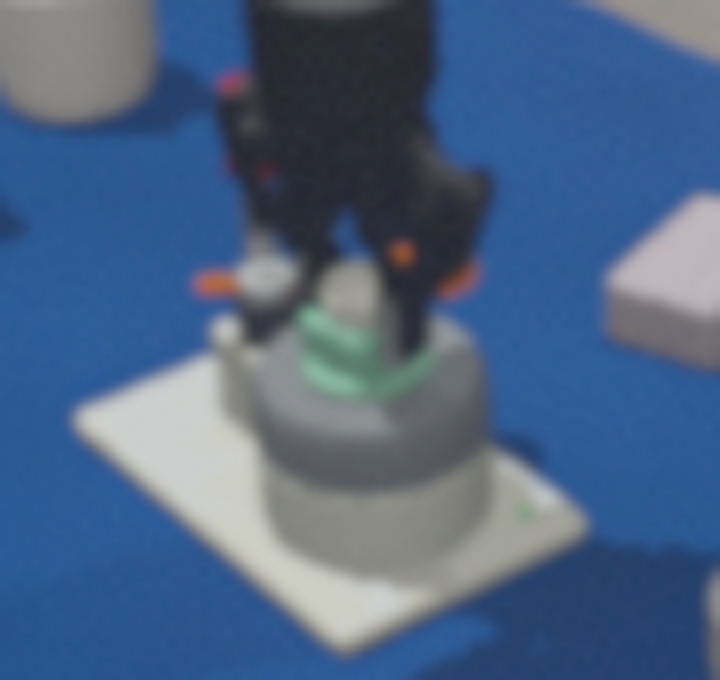

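View pics/tc8.png

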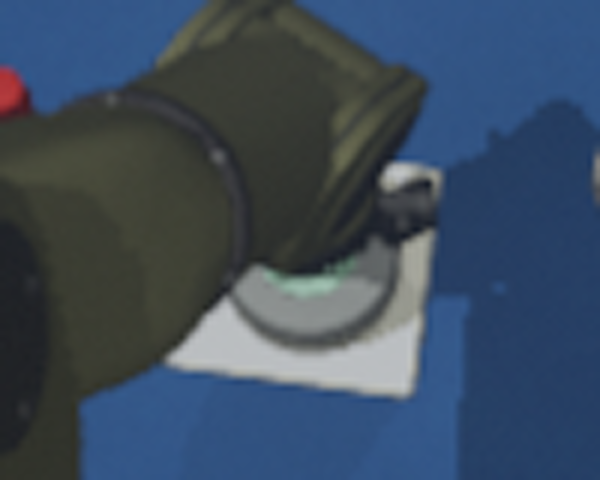

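The head is home: the push rose from 15 to 33 N with almost no further travel, so the flange is on the rim. I'll ease to a moderate holding push and check that it's steady.

```bash
python3 -m creep '[{"dp":[0,0,0.0022],"delta_rot":[0,0,0],"grip":-1},{"dp":[0,0,0.0022],"delta_rot":[0,0,0],"grip":-1},{"dp":[0,0,0.0022],"delta_rot":[0,0,0],"grip":-1},{"dp":[0,0,0.0022],"delta_rot":[0,0,0],"grip":-1},{"dp":[0,0,0.0022],"delta_rot":[0,0,0],"grip":-1}]'; python3 - <<'E'
from h import *
go(545.6,-25,92,-83.5,1)
for i in range(6):
    o=arm.capture('side'); s=arm.read_state(); print(s['position'].round(2),s['contact_force'].round(1),s['joint_vel'].round(3).max())
S=lambda q:((np.array(q)-[205,165]+.5)*8-.5).round(0)
a=np.linspace(0,6.283,200)
print([ (z,S(proj('side',np.c_[546+28*np.cos(a),-25.5+28*np.sin(a),np.full(200,z)])).max(0)) for z in(85,88)])
t=arm.capture('top'); crop(t[0],180,150,320,260,5,'tc9')
E
```

```text
clock: 15.05
position: [546.1, -25.5, 94.4]
tcp_rot: [0.998, 0.056, 0.004, -0.002]
contact_force: [-4.9, 1.5, 24.7]
grip_width: 37.8
t 15.05 pos [546.1 -25.5  94.4] jaw -83.6 -> -83.5 F [-4.9  1.5 24.7] w 37.8 J [-0.25  0.83  0.37  1.94 -0.63  0.48 -0.88]
rows needed 0.1 dp [-0.0005 -0.0006  0.0024] rot [-0.2 -0.5 -0.1]
1 [-0.0005 -0.0006  0.0024] [-0.2 -0.5 -0.1]
[546.1  -25.55  94.4 ] [-5.   2.4 24.8] 0.001
[546.06 -25.54  94.37] [-5.6  1.5 23.8] 0.001
[546.1  -25.51  94.4 ] [-5.2  2.4 23.6] 0.002
[546.1  -25.53  94.4 ] [-5.5  1.  23.4] 0.001
[546.08 -25.54  94.39] [-5.2  1.9 23.3] 0.001
[546.1  -25.56  94.41] [-5.6  1.2 24.5] 0.001
[(85, array([434., 403.])), (88, array([434., 397.]))]
```

View pics/tc9.png

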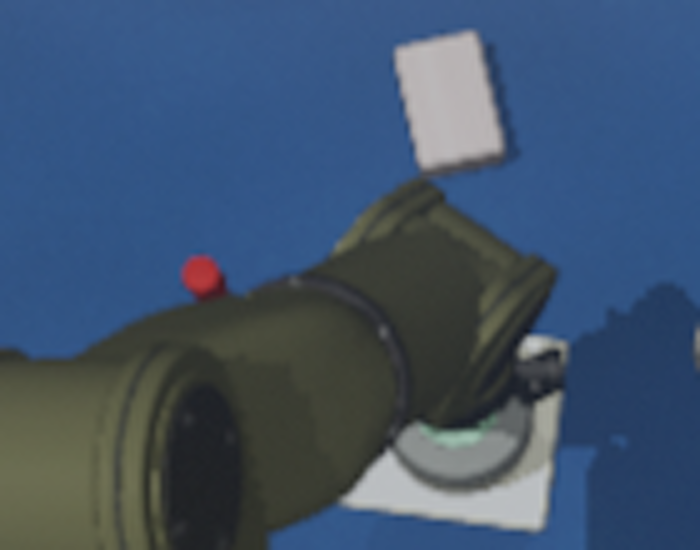

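The knob is at top-crop (201,275), the same spot as at the start. In the side view the orange disc is still swung aside, and the push is steady at about 24 N. I'm handing in.

```bash
python3 - <<'E'
from bench import arm
print(arm.hand_in()); s=arm.read_state(); print(s['clock'],s['position'],s['contact_force'],s['grip_width'])
E
```

```text
the job is handed in; nothing more can be done
None
the job is handed in; nothing more can be done
```

The job is handed in, with the gripper still holding the mint head down in the socket. The hand-in gave no verdict, and I couldn't read the robot's state after it.

**What I did**
- **Lever:** I gripped the red knob and pulled the lever to its stop, about 1.05 rad by the tool's arc. I eased it back at about 0.5 rad/s and let go only once it was at rest.
- **Mint head:** I lifted it from its ring, turned it about 27° to match the socket, and lowered it in. It entered with no contact force until it met the plunger.

**Last checks**
- **Seating:** The tool stopped at z 94.4 mm, which puts the flange at about z 85.1 mm if the head did not slip in the grip. From 94.5 to 94.3 mm the push rose from 15 to 33 N, so the flange is on the rim. I then backed off to a steady push of about 24 N, with grip force set to 90 N and the fingers 37.8 mm apart.
- **Plunger:** I worked out about 15.8 mm pressed from the travel; it was not measured. The push part-way down matched its spring.
- **Alignment:** The tool sits within about 1 mm of the socket centre I measured. The socket angle came from a fit to the top camera image, about 6.5°.
- **Lever and shutter:** In the last pictures the knob is back at its starting spot and the shutter is still swung aside.
- **Disagreement:** In the side view the flange's lower edge showed 6 crop pixels (about 3 mm) higher than predicted for z 85 mm. It also showed 4 pixels high while the head hung free, so I put most of that down to blur.
- **Other items:** I went nowhere near the navy head or the other things on the counter, but I didn't measure their positions again at the end.

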